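Hold down the recessed reset of the desk's power unit

TASK

The power unit on the lettering desk has tripped: first slide the guard on its lid fully open, then take the stylus out of its stand and reach its steel tip through the uncovered hole to push the recessed reset button all the way down. Finish while still gripping the stylus and holding the button down with it, guard left fully open; do not let go. Leave the ink jar, the tape roll and the cone where they stand.

Things in the scene. Friction and masses are not known exactly. Their poses are not given: they have to be found in the camera images.
- unit: Power unit, fixed to the desk: grey case 140 (x) x 170 (y) x 70 mm high, origin at the centre of its underside. Two black meters (12 mm high) lie on the lid's far half (own x +15 to +65 mm); on the near half the guard slides along own y between aluminium rails (7 mm high, 46 mm apart). Under the shut guard the lid (6 mm thick) has a round 20 mm hole at own x -20, y -30 mm.
- aperture (a point): Centre of the 20 mm round hole, at the lid's upper surface; axes as the unit's. Fixed in the unit.
- guard_grip (a point): Centre of the top of the guard's tab, moving with it; axes as the unit's. Guard: aluminium plate 44 (x) x 56 (y) mm, upper face 5 mm above the lid. Tab: black upright block on it, 24 (x) x 14 (y) mm, top 31 mm above the lid, 18 mm towards +y of the plate's centre. Grasp it from above across its 14 mm, or push it.
- guard (a joint): Travel of the guard along the unit's own +y, in m: 0 = shut, plate centred over the hole; 0.06 = fully open, against the stop. The hole is wholly clear from 0.038. It starts at or nearly shut, needs about 1 to 2 N to slide and stays where it is left.
- reset_button (a joint): How far the reset button is pushed down, in m: 0 = up, 0.008 = all the way down against a solid stop. Spring-loaded: about 1.2 N to start, 4.4 N at the bottom; springs back up when let go.
- button_top (a point): Centre of the white button's flat top (26 mm diameter), directly under the hole, 30 mm below the lid's upper surface when up and 38 mm below when fully down.
- stand: The stylus stand, fixed to the desk: a dark wooden block 70 x 70 mm with a brass foot 76 x 76 mm, 75 mm high in all, with one round vertical socket of 10 mm diameter, 70 mm deep, in the middle of its top. Origin at the centre of its underside.
- stylus: Stylus, upright in the stand, tip down: 150 mm long, about 60 g, origin at the tip, own z up along it. Steel rod 7 mm thick up to 70 mm, a collar 20 mm wide from 70 to 76 mm (rests on the stand, so the tip starts 5 mm above the desk), then a square wooden handle 14 x 14 mm from 76 to 150 mm, sides along own x and y.
- stylus_tip (a point): The lower end of the stylus's steel rod.
- ink_jar: Bystander: a glass jar with a black cap, 52 mm in diameter, 60 mm high; origin at the centre of its underside.
- tape_roll: Bystander: a roll of paper tape lying flat, 68 mm outside and 40 mm inside diameter, 24 mm high; origin at the centre of its underside.
- cone: Bystander: a white ceramic cone, 60 mm across the foot, 65 mm high; origin at the centre of its underside.
Not all that is in view belongs to the job. What is shaped like the stylus but white is not meant. Several things have the shape of the unit; the one meant has the colours described above.

How it is judged:
On the way, in this order (a step that is already met when the one before it is completed fails the run):
1. the guard is slid fully open (value of joint guard above 0.05 m), for 0.2 s.
2. the gripped stylus pushes the reset button down through the hole (value of joint reset_button above 0.006 m and distance between stylus_tip and button_top below 0.012 m and contact force between the fingers and stylus above 1 N), for 0.3 s.
At the end, for the whole second after the job is handed in: Guard open over 50 of 60 mm; button down over 6 of 8 mm, stylus tip within 12 mm of its top's centre, pushing over 1 N; fingers grip the stylus (over 1 N), at rest (under 20 mm/s); jar, roll and cone within 20 mm of where they began (all of step 2 and value of joint guard above 0.05 m and contact force between stylus and unit above 1 N and linear speed of stylus below 0.02 m/s and distance of each of ink_jar, tape_roll, cone from where it was at the start of the episode below 0.02 m); the arm keeps its last pose, push and grip.
It fails at once if a bystander was moved by more than 30 mm (distance of any of ink_jar, tape_roll, cone from where it was at the start of the episode above 0.03 m).
It also fails if it takes over 48 s, if anything falls off the work surface, if the arm or the gripper's body presses on something with over 40 N, if the wrist force passes 120 N, or if a joint passes its speed limit or range.

ROBOT

A 6-joint arm with a two-finger parallel gripper is mounted at the origin on the work surface. World frame = base frame: x ahead of the robot, y to its left, z up, the work surface at z = 0. Lengths are in m, angles in rad, forces in N, time in s.
With the tool pointing down it reaches from about 0.25 to 0.725 m from the base axis. Payload 4 kg.
Tool frame: the origin (TCP) lies at the very end of the fingers, on their centre line; the grasp point (between the pads) lies 19 mm behind it; z points along the fingers, y is the line along which they close (so a half turn about z gives the same grasp; the last joint's range is limited). The gripper opens to 85 mm and grips with 20 to 120 N. Pads are 22 mm wide; open, the fingers measure 114 mm over their backs; the gripper's body (76 mm by 85 mm) begins 54 mm behind the grasp point. The pads swing forward as they close: fully open they stand 13 mm farther back than shut.
Start: joints at [-1.179, 0.241, 0.005, 1.335, 0, 1.571], TCP at [0.191, -0.462, 0.231] pointing down, gripper open.
Joint ranges: [-2.72, 2.72], [-1.05, 1.87], [-1.09, 1.28], [-1.99, 2.15], [-1.42, 1.44], [-3.14, 3.14]. Speed limits (rad/s): [2.79, 2.79, 3.14, 3.14, 3.14, 3.14].

INTERFACE

Orientations are given as a unit quaternion [x, y, z, w].
In Python, from workcell import telemetry, vision, workorder gives the robot as it stands.
- The arm moves only by the shell command python3 -m inch 'ROWS'. ROWS is JSON, a list of rows, each a list of 3 entries, a list of its own where there are three numbers: the turn, a rotation vector about the tool's x, y, z scaled (see below), then the shift along the tool's x, y, z scaled (see below), then the closure, from -1 (fully open) to 1 (shut). A call has 1 to 10 rows; each row shifts and turns the commanded pose from where the row before left it, along the tool's axes as they then stand; what a row does not reach is not made up. The controller multiplies each number of a shift by 0.3 m and each number of a turn by 360 degrees. A row lasts 1/12 s, in which the tool goes at most 41.7 mm and 7.16 degrees, less where a joint would pass 70% of its speed; a pose out of reach is approached as far as the arm can. A call with a number of a shift or a turn outside -1 to 1 is refused whole. A call with a gripper value outside its range is refused whole. The fingers move at their own pace and stop on an object; the grip force is fixed at half the most. Time passes only in rows, so rows that do not move let the fingers close. It gives the time, the measured TCP pose, the force, the opening and the grip force at its end, in the units of the state.
- telemetry.get_obs(): the state, without advancing time (a new reading comes with each control period).
- vision.camera(name): name is "scene" or "top" or "wrist"; returns a dict with "img" (384x512x3 uint8, red, green, blue), "fov_y" (degrees; the focal length in pixels is half the picture's height over the tangent of half this angle, whatever the lens; pixels are square), "cx", "cy" (the principal point, pixels), "pose" (4x4, takes a point from camera to world coordinates). Camera axes: x right, y up, looking along -z (the intrinsics and any distortion apply to the point x, -y, -z); pixel columns grow to the right and rows downward; lengths in m; the calibration is good to about 2 mm. A picture is of the moment at which its call begins. There is no depth.
- workorder.job_done(): hands the job in; it is judged then, once.
The state is a dict: "clock": time; "joint_pos": joint angles; "joint_vel": joint speeds; "tau": joint torques, N m; "eef_pos": TCP position; "tool_rot": TCP orientation; "ft_force": force on the tool from outside, world axes, zero at the start; "ft_torque": the same for the moment, N m; "grip_width": finger opening in m; "grasp_force": force on a finger pad.
Only numpy, scipy, OpenCV 4.12 (cv2) and the standard library are available. Lean on these libraries where they do the work, as an engineer would, in place of code of your own. Each camera call takes 0.05 s, during which the arm holds its last target. There are 200 camera calls.

## Working session

There is one attempt and no reset: what is moved stays moved. The work goes in short steps, Python scripts to look and compute and a shell command to move; the robot and the scene stay as the last step left them, time stands still between calls to the robot, and variables do not carry over. Pictures are saved under pics/ and viewed, at most 10 in all, crops included, and the job is handed in when it is done.

```bash
mkdir -p pics; cat > h.py <<'E'
import numpy as np, cv2
from workcell import telemetry, vision, workorder
def snap(n,f):
    c=vision.camera(n); cv2.imwrite(f'pics/{f}.png',c['img'][:,:,::-1]); np.savez(f'pics/{f}.npz',**{k:c[k] for k in c if k!='name'})
    return c
def load(f): return np.load(f'pics/{f}.npz',allow_pickle=True)
def ray(c,u,v):
    h=c['img'].shape[0]; f=h/2/np.tan(np.radians(float(c['fov_y']))/2)
    d=np.array([(u-float(c['cx']))/f,-(v-float(c['cy']))/f,-1]); P=c['pose']
    return P[:3,3],P[:3,:3]@d
def atz(c,u,v,z):
    o,d=ray(c,u,v); return o+d*(z-o[2])/d[2]
def proj(c,p):
    h=c['img'].shape[0]; f=h/2/np.tan(np.radians(float(c['fov_y']))/2); P=c['pose']
    q=P[:3,:3].T@(np.array(p)-P[:3,3]); return float(c['cx'])+f*q[0]/-q[2], float(c['cy'])-f*q[1]/-q[2]
def tri(*a):
    A=np.zeros((3,3));b=np.zeros(3)
    for c,u,v in a:
        o,d=ray(c,u,v); d=d/np.linalg.norm(d); M=np.eye(3)-np.outer(d,d); A+=M;b+=M@o
    return np.linalg.solve(A,b)
E
python3 - <<'E'
from h import *
a=snap('scene','s0');b=snap('top','t0')
for c in(a,b): print({k:(c[k] if k!='pose' else c[k].round(3).tolist()) for k in c if k!='img'})
i=np.hstack([a['img'],b['img']])[:,:,::-1]; cv2.imwrite('pics/both.png',cv2.resize(np.vstack([a['img'],b['img']])[:,:,::-1],None,fx=.78,fy=.78))
print(telemetry.get_obs())
E
```

```text
{'fov_y': 45.34342069209869, 'cx': 261.2191450885065, 'cy': 191.28718601109543, 'pose': [[-0.479, -0.467, 0.744, 1.411], [0.878, -0.242, 0.413, 0.499], [-0.013, 0.851, 0.526, 0.765], [0.0, 0.0, 0.0, 1.0]]}
{'fov_y': 42.710144515395655, 'cx': 260.6934144394189, 'cy': 197.38214229818698, 'pose': [[-0.023, 0.99, -0.137, 0.214], [-1.0, -0.023, 0.001, -0.034], [-0.002, 0.137, 0.991, 1.639], [0.0, 0.0, 0.0, 1.0]]}
{'clock': 0.1, 'joint_pos': array([-1.17899322e+00,  2.41309772e-01,  3.88482983e-03,  1.33521179e+00,
       -8.12005648e-06,  1.57079012e+00]), 'joint_vel': array([ 0.00105938, -0.00062712,  0.00441408, -0.00014774,  0.00012361,
       -0.00065192]), 'tau': array([-2.27932705e-04, -3.73136330e+01,  2.53010756e+01,  1.08291980e-02,
       -8.47839431e-06, -1.78650321e-06]), 'eef_pos': array([ 0.19071257, -0.46159665,  0.23052578]), 'tool_rot': array([ 9.80871561e-01,  1.94653884e-01, -1.83097414e-04, -9.01809551e-04]), 'ft_force': array([ 0.13513031, -0.22390611, -0.81955187]), 'ft_torque': array([ 0.0211223 , -0.03602644, -0.02817062]), 'grasp_force': 0.0, 'grip_width': 0.08544611518890625}
```

View pics/both.png

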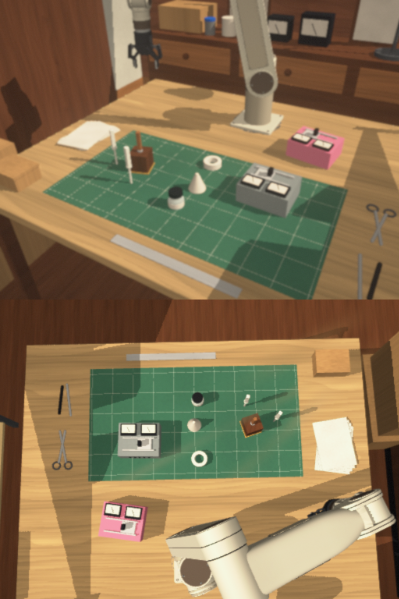

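The scene view (top half) has a grey unit at about (345,240) full-resolution pixels and a pink one at about (404,187). The stand with the wooden stylus is at about (180,205), with two white stylus-shaped decoys beside it. The grey unit and the brown stylus fit the description, so I'm enlarging both to confirm.

```bash
python3 - <<'E'
from h import *
a=load('s0')['img'];b=load('t0')['img']
r=lambda i,x,y,w,h: cv2.resize(i[y:y+h,x:x+w],(400,300),interpolation=cv2.INTER_CUBIC)
g=np.vstack([np.hstack([r(a,295,200,100,75),r(a,130,160,80,60)]),np.hstack([r(b,145,150,64,48),r(b,300,115,80,60)])])
cv2.imwrite('pics/c1.png',g[:,:,::-1])
E
```

```text
(no output)
```

View pics/c1.png

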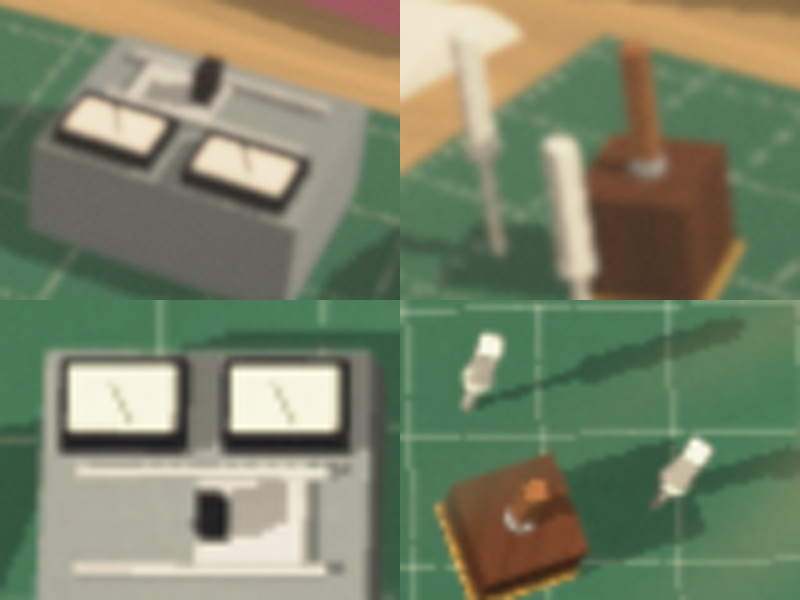

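The crop confirms both. The grey unit has its meters on the far side, and its guard sits to the right in the top view, so it opens to image left (world +y). The wooden stylus is in the brown, brass-footed block. Triangulating both now.

```bash
python3 - <<'E'
from h import *
a=load('s0');b=load('t0')
print('tab',tri((a,347.5,215.5),(b,178.9,183)))
print('sty top',tri((a,177.2,169),(b,327.4,153)))
print('collar',tri((a,179.5,193),(b,323.8,158.5)))
for n,(u,v) in dict(TL=(45,50),TR=(370,50)).items(): print(n,atz(b,145+u/6.25,150+v/6.25,.07).round(4))
# scene lid corners near meters: left(35,145) right(297,225), far right(365,105), far left(122,40)
for u,v in [(33,145),(297,228),(365,105),(122,40)]: print(atz(a,295+u/4,200+v/4,.07).round(4))
# rails ends in top
for u,v in [(75,170),(325,168),(73,269),(325,272)]: print('rail',atz(b,145+u/6.25,150+v/6.25,.077).round(4))
# stand top corners
for u,v in [(50,194),(152,156),(187,252),(82,290)]: print('st',atz(b,300+u/5,115+v/5,.075).round(4))
for n,(u,v,z) in dict(jar=(253,124,.06),cone=(249,159,.03),tape=(256,204,.024)).items(): print(n,atz(b,u,v,z))
E
```

```text
tab [0.47664826 0.22485062 0.10287059]
sty top [ 0.55131167 -0.24356216  0.15461512]
collar [ 0.55200036 -0.24349815  0.0767665 ]
TL [0.5676 0.3157 0.07  ]
TR [0.5637 0.1461 0.07  ]
[0.5657 0.1465 0.07  ]
[0.5671 0.3148 0.07  ]
[0.4296 0.3164 0.07  ]
[0.4319 0.1519 0.07  ]
rail [0.5023 0.2982 0.077 ]
rail [0.5004 0.1689 0.077 ]
rail [0.4506 0.2989 0.077 ]
rail [0.4461 0.1692 0.077 ]
st [ 0.5685 -0.1988  0.075 ]
st [ 0.5923 -0.2662  0.075 ]
st [ 0.5281 -0.2862  0.075 ]
st [ 0.5046 -0.2172  0.075 ]
jar [ 0.67715352 -0.01526863  0.06      ]
cone [0.56571049 0.00092122 0.03      ]
tape [ 0.41438741 -0.01918879  0.024     ]
```

```bash
python3 -m inch '[[[0,0,0.0156],[0,0,0],1],[[0,0,0.0156],[0,0,0],1],[[0,0,0.0156],[0,0,0],1],[[0,0,0.0156],[0,0,0],1],[[0,0,0],[0.055,-0.12,0],1],[[0,0,0],[0.055,-0.12,0],1],[[0,0,0],[0.055,-0.12,0],1],[[0,0,0],[0.055,-0.12,0],1],[[0,0,0],[0.055,-0.12,0],1],[[0,0,0],[0.055,-0.12,0],1]]'
python3 -m inch '[[[0,0,0],[0.055,-0.12,0],1],[[0,0,0],[0.055,-0.12,0],1],[[0,0,0],[0.055,-0.12,0],1],[[0,0,0],[0.055,-0.12,0],1],[[0,0,0],[0.055,-0.12,0],1],[[0,0,0],[0.055,-0.12,0],1],[[0,0,0],[0.055,-0.12,0],1],[[0,0,0],[0.055,-0.12,0],1],[[0,0,0],[0.055,-0.12,0],1],[[0,0,0],[0.055,-0.12,0],1]]'
python3 -c "
from h import *
c=snap('wrist','w1');print(c['pose'].round(3),c['fov_y'],telemetry.get_obs()['eef_pos'])"
```

```text
clock: 0.93
eef_pos: [0.29, -0.2443, 0.231]
tool_rot: [1.0, -0.001, -0.0, -0.0]
ft_force: [1.0, 0.0, 0.7]
grip_width: 0.0
grasp_force: 0.0
clock: 1.77
eef_pos: [0.4552, 0.0527, 0.2329]
tool_rot: [0.999, 0.041, -0.002, -0.026]
ft_force: [1.0, -0.7, -0.1]
grip_width: -0.0
grasp_force: 0.0
[[ 0.082  0.946  0.315  0.536]
 [-0.995  0.094 -0.024  0.054]
 [-0.052 -0.311  0.949  0.376]
 [ 0.     0.     0.     1.   ]] 63.10062160683662 [0.45857237 0.05467353 0.233075  ]
```

View pics/w1.png

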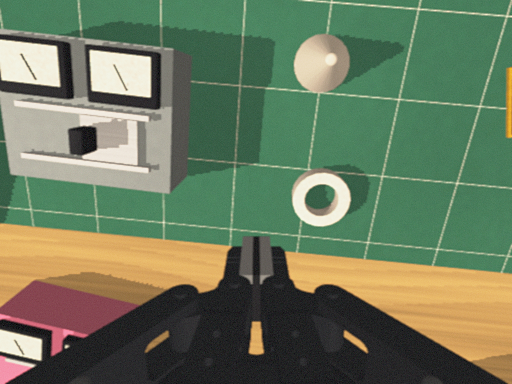

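The wrist view shows the grey unit on the left, with the tab at about (82,138), the guard plate at (110,145), and the cone and tape clear of it. The orientation reads slightly off, so I'll settle the arm before continuing.

```bash
python3 -m inch '[[[0,0,0],[0,0,0],1],[[0,0,0],[0,0,0],1],[[0,0,0],[0,0,0],1]]'; python3 -c "
from h import *
o=telemetry.get_obs();print(o['eef_pos'],o['tool_rot'],o['joint_pos'])"
```

```text
clock: 2.07
eef_pos: [0.4542, 0.0507, 0.233]
tool_rot: [0.999, 0.039, -0.002, -0.025]
ft_force: [0.0, -0.1, -0.3]
grip_width: 0.0003
grasp_force: 0.0
[0.45416159 0.05067553 0.23301272] [ 0.99891018  0.03904539 -0.00203472 -0.02549069] [ 0.07718803  0.15610882 -0.09757358  1.31923954  0.05110497  3.14059014]
```

J6 has reached its limit (3.14). I'll turn the tool the other way to θ=90°, which is far from the limits, and square it at the same time.

```bash
cat >> h.py <<'E'
from scipy.spatial.transform import Rotation as R
def plan(theta,p):
    "rotvec (units of 360deg, tool axes) to tool-down yaw theta; shift in tool axes (units .3 m) after the turn"
    o=telemetry.get_obs(); r=R.from_quat(o['tool_rot'])
    c,s=np.cos(theta),np.sin(theta); D=np.array([[c,s,0],[s,-c,0],[0,0,-1]])
    v=(r.inv()*R.from_matrix(D)).as_rotvec()
    sh=D.T@(np.array(p)-o['eef_pos'])/.3
    print('turn',(v/2/np.pi).round(5),'deg',np.degrees(np.linalg.norm(v)).round(2),'shift',sh.round(4),'m',np.linalg.norm(sh*.3).round(4),'at',o['eef_pos'].round(4))
E
python3 -c "
from h import *
plan(np.pi/2,[.477,.13,.2])"
```

```text
turn [-0.00681 -0.0058  -0.23751] deg 85.56 shift [0.2644 0.0761 0.11  ] m 0.0889 at [0.4542 0.0507 0.233 ]
```

```bash
python3 -m inch '[[[-0.0005,-0.0004,-0.018],[0,0,0],1],[[-0.0005,-0.0004,-0.018],[0,0,0],1],[[-0.0005,-0.0004,-0.018],[0,0,0],1],[[-0.0005,-0.0004,-0.018],[0,0,0],1],[[-0.0005,-0.0004,-0.018],[0,0,0],1],[[-0.0005,-0.0004,-0.018],[0,0,0],1],[[-0.0005,-0.0004,-0.018],[0,0,0],1],[[-0.0005,-0.0004,-0.018],[0,0,0],1],[[-0.0005,-0.0004,-0.018],[0,0,0],1],[[-0.0005,-0.0004,-0.018],[0,0,0],1]]'
python3 -m inch '[[[-0.0005,-0.0004,-0.018],[0,0,0],1],[[-0.0005,-0.0004,-0.018],[0,0,0],1],[[-0.0005,-0.0004,-0.018],[0,0,0],1],[[0,0,0],[0.065,0.02,0.027],1],[[0,0,0],[0.065,0.02,0.027],1],[[0,0,0],[0.065,0.02,0.027],1],[[0,0,0],[0.065,0.02,0.027],1],[[0,0,0],[0,0,0],1]]'
python3 -c "
from h import *
snap('wrist','w2')
plan(np.pi/2,[.477,.19,.2])
c=load('w2')
for p in [(.477,.2015,.07),(.477,.2248,.101),(.477,.2195,.101),(.5515,-.2435,.155)]: print(proj(c,p))"
```

```text
clock: 2.9
eef_pos: [0.4542, 0.0503, 0.2335]
tool_rot: [0.821, 0.57, 0.001, -0.007]
ft_force: [0.3, 0.2, -0.7]
grip_width: -0.0001
grasp_force: 0.0
clock: 3.57
eef_pos: [0.4804, 0.1302, 0.1999]
tool_rot: [0.714, 0.7, 0.002, -0.002]
ft_force: [0.2, -0.8, -0.6]
grip_width: -0.0001
grasp_force: 0.0
turn [ 0.      -0.00053 -0.00323] deg 1.18 shift [ 0.2035 -0.0098  0.0017] m 0.0611 at [0.4799 0.1289 0.2005]
(np.float64(249.86865092873134), np.float64(102.51064160409626))
(np.float64(248.3038759586686), np.float64(70.83132879941834))
(np.float64(248.4979245562136), np.float64(78.57995024816717))
(np.float64(332.52454311206674), np.float64(557.6109132713067))
```

View pics/w2.png

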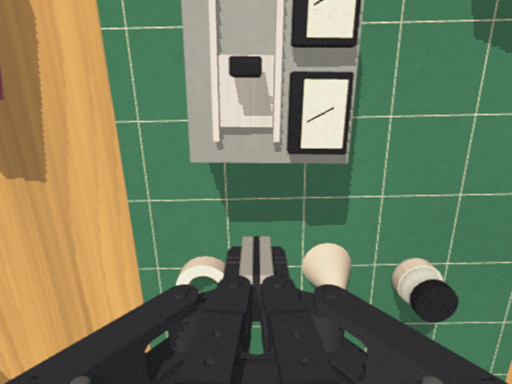

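The view shows the tab's black top at about (245,66), the plate's near edge at row 128, and the lid's near edge at row 162. The rails are at columns 215 and 279.

```bash
python3 -c "
from h import *
c=load('w2')
print('tab',atz(c,245,64,.101),'plate edge',atz(c,247,127.5,.075),'lid edge',atz(c,250,162,.07), 'railL',atz(c,215,100,.077),'railR',atz(c,278.5,100,.077),'lid side',atz(c,190,150,.07),atz(c,186,50,.07))
print(atz(c,190.5,162,.07),atz(c,349,162,.07))"
```

```text
tab [0.47474027 0.22945425 0.101     ] plate edge [0.47414663 0.1813298  0.075     ] lid edge [0.47582543 0.15032497 0.07      ] railL [0.44860732 0.20429109 0.077     ] railR [0.5006447  0.20328218 0.077     ] lid side [0.42315151 0.1621627  0.07      ] [0.42673081 0.24311367 0.07      ]
[0.42269179 0.15136113 0.07      ] [0.5642592  0.14860041 0.07      ]
```

```bash
python3 -m inch '[[[0,-0.0005,-0.0032],[0,0,0],1],[[0,0,0],[0.093,-0.008,0],1],[[0,0,0],[0.093,-0.007,0],1],[[0,0,0],[0,0,0.1],1],[[0,0,0],[0,0,0.1],1],[[0,0,0],[0,0,0.1],1],[[0,0,0],[0,0,0.085],1],[[0,0,0],[0,0,0],1]]'
python3 -m inch '[[[0,0,0],[0.035,0,0],1],[[0,0,0],[0.035,0,0],1],[[0,0,0],[0.035,0,0],1],[[0,0,0],[0.035,0,0],1],[[0,0,0],[0.035,0,0],1],[[0,0,0],[0,0,0],1]]'
```

```text
clock: 4.28
eef_pos: [0.4726, 0.1819, 0.0817]
tool_rot: [0.708, 0.706, -0.004, -0.001]
ft_force: [0.2, -0.3, -1.3]
grip_width: 0.0001
grasp_force: 0.0
clock: 4.78
eef_pos: [0.4776, 0.2402, 0.0872]
tool_rot: [0.707, 0.708, 0.003, 0.0]
ft_force: [-0.3, -0.7, -0.4]
grip_width: -0.0001
grasp_force: 0.0
```

```bash
python3 -m inch '[[[0,0,0],[0.03,0,0.005],1],[[0,0,0],[0.03,0,0.005],1],[[0,0,0],[0,0,0],1],[[0,0,0],[0,0,0],1]]'
python3 -m inch '[[[0,0,0],[0.015,0,0],1],[[0,0,0],[0.01,0,0],1],[[0,0,0],[0,0,0],1]]'
```

```text
clock: 5.12
eef_pos: [0.4762, 0.2558, 0.0826]
tool_rot: [0.707, 0.707, 0.001, 0.0]
ft_force: [0.3, 0.2, 0.2]
grip_width: -0.0001
grasp_force: 0.0
clock: 5.37
eef_pos: [0.4764, 0.2629, 0.0827]
tool_rot: [0.708, 0.707, 0.001, 0.0]
ft_force: [0.6, -0.8, 0.5]
grip_width: 0.0001
grasp_force: 0.0
```

```bash
python3 -m inch '[[[0,0,0],[0.012,0,0],1],[[0,0,0],[0.012,0,0],1],[[0,0,0],[0,0,0],1]]'
python3 -m inch '[[[0,0,0],[0.008,0,0],1],[[0,0,0],[0,0,0],1]]'
python3 -c "
from h import *
snap('top','t2')
c=load('t2')['img']; cv2.imwrite('pics/t2c.png',cv2.resize(c[145:205,140:220][:,:,::-1],None,fx=6,fy=6))"
```

```text
clock: 5.62
eef_pos: [0.4764, 0.2633, 0.0827]
tool_rot: [0.709, 0.705, -0.004, 0.005]
ft_force: [-0.1, -17.9, 5.2]
grip_width: -0.0
grasp_force: 8.8
clock: 5.78
eef_pos: [0.4763, 0.2634, 0.0827]
tool_rot: [0.709, 0.705, -0.005, 0.007]
ft_force: [-0.2, -23.3, 7.9]
grip_width: 0.0
grasp_force: 11.6
```

View pics/t2c.png

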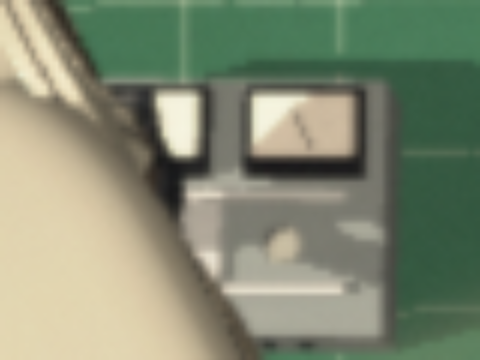

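The guard is against its stop: 23 N of push with no further motion. The hole, with the white button in it, shows at crop (283,243), full-resolution (187,185.5). I'll back off and measure the hole with the wrist camera from two places.

```bash
python3 -m inch '[[[0,0,0],[-0.05,0,0],1],[[0,0,0],[-0.05,0,0],1],[[0,0,0],[-0.09,0,-0.06],1],[[0,0,0],[-0.09,0,-0.08],1],[[0,0,0],[-0.09,0,-0.08],1],[[0,0,0],[-0.05,0,-0.08],1],[[0,0,0],[0,0,-0.08],1],[[0,0,0],[0,0,0],1],[[0,0,0],[0,0,0],1]]'
python3 -c "
from h import *
snap('wrist','w3')"
python3 -m inch '[[[0,0,0],[-0.1,0.05,-0.06],1],[[0,0,0],[-0.1,0.05,-0.06],1],[[0,0,0],[0,0,0],1],[[0,0,0],[0,0,0],1]]'
python3 -c "
from h import *
snap('wrist','w4')
P=(.476,.203,.07)
print(atz(load('t2'),187.2,185.5,.07))
t=[]
for f in('w3','w4'):
    c=load(f);u,v=proj(c,P);print(u,v);u,v=int(u),int(v);i=cv2.copyMakeBorder(c['img'],60,60,60,60,0)
    t.append(cv2.resize(i[v:v+120,u:u+100],(400,480),interpolation=cv2.INTER_CUBIC))
cv2.imwrite('pics/hole.png',np.hstack(t)[:,:,::-1])
o=telemetry.get_obs();print(o['eef_pos'],o['tool_rot'],o['ft_force'])
"
```

```text
clock: 6.58
eef_pos: [0.4777, 0.1462, 0.1987]
tool_rot: [0.708, 0.706, 0.003, 0.001]
ft_force: [0.2, -0.6, -0.7]
grip_width: 0.0001
grasp_force: 0.0
clock: 6.97
eef_pos: [0.5067, 0.0853, 0.2323]
tool_rot: [0.708, 0.706, 0.001, 0.0]
ft_force: [0.2, -0.0, -0.5]
grip_width: -0.0002
grasp_force: 0.0
[0.47407605 0.20171331 0.07      ]
252.37380068386932 119.79363409460696
220.42809986347163 46.68504417474364
[0.50567477 0.08601759 0.23149998] [ 7.07862705e-01  7.06349767e-01  3.32616299e-04 -5.34976065e-04] [-0.72690041 -0.6843871   0.1423622 ]
```

View pics/hole.png

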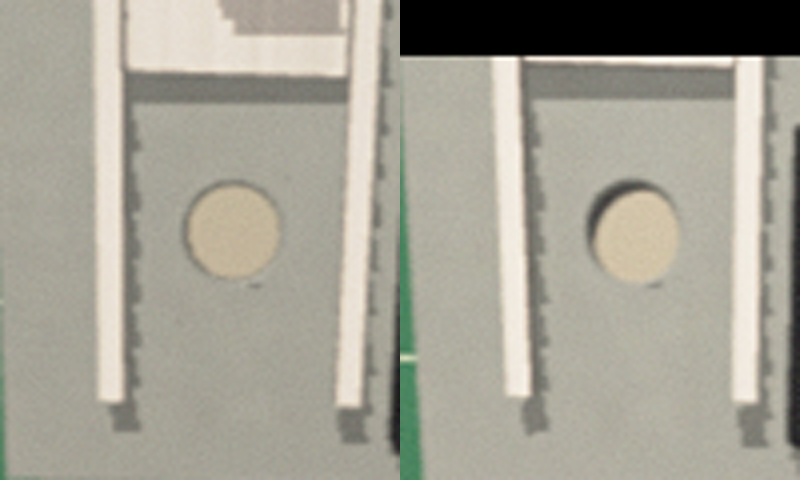

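The hole is clear. Its centre is at crop (233,229) in w3, i.e. pixel (250.2,116.2), and at crop (234,231) in w4, i.e. pixel (218.5,43.7).

```bash
python3 -c "
from h import *
a,b=load('w3'),load('w4')
A=(a,250.4,116.4);B=(b,218.7,43.9)
print(tri(A,B),atz(*A,.07),atz(*B,.07),tri(A,B,(load('t2'),187.2,185.5)))
plan(np.pi/2,[.5515,-.30,.25])"
```

```text
[0.4742894  0.20561231 0.06739281] [0.47433605 0.20583046 0.07      ] [0.47454503 0.20527708 0.07      ] [0.47444316 0.20468608 0.0636308 ]
turn [-5.0e-05 -2.0e-04 -3.4e-04] deg 0.14 shift [-1.2867  0.1528 -0.0617] m 0.3892 at [0.5057 0.086  0.2315]
```

```bash
python3 -m inch '[[[0,0,0],[-0.115,0.013,-0.005],-1],[[0,0,0],[-0.115,0.013,-0.005],-1],[[0,0,0],[-0.115,0.013,-0.005],-1],[[0,0,0],[-0.115,0.013,-0.005],-1],[[0,0,0],[-0.115,0.013,-0.005],-1],[[0,0,0],[-0.115,0.013,-0.005],-1],[[0,0,0],[-0.115,0.013,-0.005],-1],[[0,0,0],[-0.115,0.013,-0.005],-1],[[0,0,0],[-0.115,0.013,-0.005],-1],[[0,0,0],[-0.115,0.013,-0.005],-1]]'
python3 -m inch '[[[0,0,0],[0,0,0],-1],[[0,0,0],[0,0,0],-1]]'
python3 -c "
from h import *
snap('wrist','w5')"
python3 -m inch '[[[0,0,0],[-0.115,0.013,-0.005],-1],[[0,0,0],[-0.115,0.013,-0.005],-1],[[0,0,0],[0,0,0],-1],[[0,0,0],[0,0,0],-1]]'
python3 -c "
from h import *
snap('wrist','w6')
P=(.5515,-.2435,.115)
t=[]
for f in('w5','w6'):
    c=load(f);u,v=proj(c,P);print(u,v);u,v=int(u),int(v);i=cv2.copyMakeBorder(c['img'],80,80,80,80,0)
    t.append(cv2.resize(i[v:v+160,u:u+130],(390,480),interpolation=cv2.INTER_CUBIC))
cv2.imwrite('pics/sty.png',np.hstack(t)[:,:,::-1])
o=telemetry.get_obs();print(o['eef_pos'],o['tool_rot'],o['joint_pos'])
"
```

```text
clock: 7.85
eef_pos: [0.5443, -0.2586, 0.2457]
tool_rot: [0.707, 0.707, 0.001, -0.001]
ft_force: [0.2, -0.0, -0.3]
grip_width: 0.0856
grasp_force: 0.0
clock: 8.02
eef_pos: [0.5441, -0.259, 0.2451]
tool_rot: [0.708, 0.706, 0.001, -0.002]
ft_force: [-0.7, 0.1, -0.7]
grip_width: 0.0856
grasp_force: 0.0
clock: 8.4
eef_pos: [0.5524, -0.327, 0.2492]
tool_rot: [0.707, 0.707, 0.001, -0.001]
ft_force: [0.2, -0.3, -0.2]
grip_width: 0.0853
grasp_force: 0.0
263.8325004122718 166.5840209272381
254.25034692792227 86.84713235064604
[ 0.55243351 -0.32611608  0.24964024] [ 0.70704468  0.70716753  0.00111049 -0.00082184] [-0.53448706  0.53288215  0.48418201  1.52313719  0.00255944  1.0361342 ]
```

View pics/sty.png

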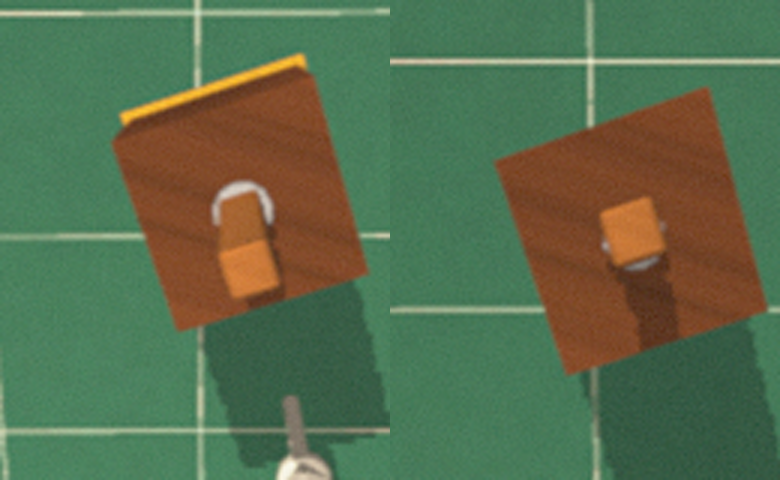

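The wooden handle's top is centred at pixel (266,175.7) in w5 and (255,83) in w6. Its faces are turned about 15° counter-clockwise, close to the stand's yaw.

```bash
python3 -c "
from h import *
a,b=load('w5'),load('w6')
A=(a,266,175.7);B=(b,255,83)
p=tri(A,B);print(p,atz(*A,.155),atz(*B,.155))
q=[atz(b,254-80+(x-390)/3,86-80+y/3,.155)[:2] for x,y in [(600,211),(651,197),(666,250),(614,265)]]
for i in range(4):
    d=q[(i+1)%4]-q[i];print(np.linalg.norm(d),np.degrees(np.arctan2(d[1],d[0])))
p=(atz(*A,.155)+atz(*B,.155))/2
th=np.radians(105.5)
plan(th,[p[0],p[1],.2]);plan(th,[p[0],p[1],.109])"
```

```text
[ 0.55222345 -0.24115079  0.1548712 ] [ 0.55223106 -0.24111443  0.155     ] [ 0.55221197 -0.24115449  0.155     ]
0.012538449427036415 14.400887608471319
0.012523456040752431 -72.93748085920583
0.013040407310186537 -164.6410212492645
0.012728255633851826 104.76741542993653
turn [ 0.00012 -0.00042 -0.04303] deg 15.49 shift [0.2732 0.075  0.1655] m 0.0984 at [ 0.5524 -0.3261  0.2496]
turn [ 0.00012 -0.00042 -0.04303] deg 15.49 shift [0.2732 0.075  0.4688] m 0.1643 at [ 0.5524 -0.3261  0.2496]
```

```bash
python3 -m inch '[[[0,-0.0001,-0.0143],[0,0,0],0.1],[[0,-0.0001,-0.0143],[0,0,0],0.1],[[0,-0.0001,-0.0143],[0,0,0],0.1],[[0,0,0],[0.09,0.025,0],0.1],[[0,0,0],[0.09,0.025,0],0.1],[[0,0,0],[0.09,0.025,0],0.1],[[0,0,0],[0,0,0.05],0.1],[[0,0,0],[0,0,0],0.1],[[0,0,0],[0,0,0],0.1]]'
python3 -c "
from h import *
plan(np.radians(105),[.5522,-.2412,.101])
t=load('t0')
for u,v in [(314,136),(351.4,155.6)]: print('decoy base',atz(t,u,v,0))
for u,v in [(318,124),(358,144)]: print('decoy top',atz(t,u,v,.15))"
```

```text
clock: 9.2
eef_pos: [0.5521, -0.2415, 0.2352]
tool_rot: [0.605, 0.796, 0.0, 0.0]
ft_force: [0.3, 0.1, 0.4]
grip_width: 0.0384
grasp_force: 0.0
turn [4.00e-05 2.00e-05 1.51e-03] deg 0.54 shift [0.0008 0.0007 0.4473] m 0.1342 at [ 0.5521 -0.2415  0.2352]
decoy base [ 0.64753776 -0.22266384  0.        ]
decoy base [ 0.57603508 -0.34744668  0.        ]
decoy top [ 0.6459999  -0.21930419  0.15      ]
decoy top [ 0.5791433  -0.34097423  0.15      ]
```

```bash
python3 -m inch '[[[0,0,0],[0.001,0.001,0.1],0.1],[[0,0,0],[0,0,0.1],0.1],[[0,0,0],[0,0,0.1],0.1],[[0,0,0],[0,0,0.08],0.1],[[0,0,0],[0,0,0.067],0.1],[[0,0,0],[0,0,0],0.1],[[0,0,0],[0,0,0],1],[[0,0,0],[0,0,0],1],[[0,0,0],[0,0,0],1],[[0,0,0],[0,0,0],1]]'
python3 -m inch '[[[0,0,0],[0,0,0],1],[[0,0,0],[0,0,-0.03],1],[[0,0,0],[0,0,-0.06],1],[[0,0,0],[0,0,0],1]]'
```

```text
clock: 10.03
eef_pos: [0.5539, -0.2446, 0.1033]
tool_rot: [0.606, 0.795, 0.0, 0.003]
ft_force: [-0.3, -1.2, 0.5]
grip_width: 0.0135
grasp_force: 58.5
clock: 10.37
eef_pos: [0.5542, -0.2448, 0.1323]
tool_rot: [0.606, 0.795, 0.0, 0.004]
ft_force: [-2.2, -2.5, 1.3]
grip_width: 0.013
grasp_force: 59.3
```

```bash
python3 -m inch '[[[0,0,0],[0,0,-0.08],1],[[0,0,0],[0,0,-0.1],1],[[0,0,0],[0,0,-0.1],1],[[0,0,0],[0,0,-0.06],1],[[0,0,0],[0,0,0],1],[[0,0,0],[0,0,0],1]]'
python3 -c "
from h import *
plan(np.radians(105),[.4744,.12,.235])
print(telemetry.get_obs()['ft_force'])
snap('scene','s3'); c=load('s3')['img'];cv2.imwrite('pics/s3c.png',cv2.resize(c[110:250,110:250][:,:,::-1],None,fx=4,fy=4))"
```

```text
clock: 10.87
eef_pos: [0.5539, -0.2435, 0.2319]
tool_rot: [0.606, 0.795, 0.001, 0.003]
ft_force: [-0.9, -0.3, -0.6]
grip_width: 0.0131
grasp_force: 59.2
turn [0.00085 0.0005  0.00107] deg 0.52 shift [ 1.2389  0.0578 -0.0105] m 0.3721 at [ 0.5539 -0.2435  0.2319]
[-0.86348995 -0.34898736 -0.58120366]
```

View pics/s3c.png

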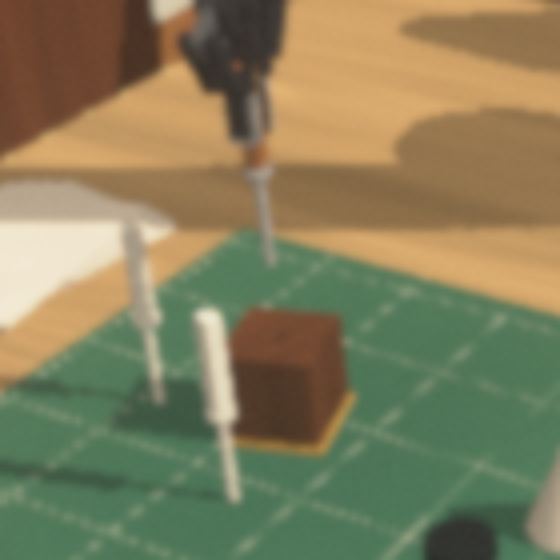

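The stylus is held and clear of the stand, with its tip at crop (270,263), i.e. scene pixel (177.5,175.8). Carrying it to the unit.

```bash
python3 -c "
from h import *
c=load('s3');o,d=ray(c,177.5,175.75);s=(.133-o[2])/d[2];print('tip@.133',o+s*d)"
python3 -m inch '[[[0.0008,0.0005,0],[0.12,0.006,-0.001],1],[[0,0,0],[0.12,0.006,-0.001],1],[[0,0,0],[0.12,0.006,-0.001],1],[[0,0,0],[0.12,0.006,-0.001],1],[[0,0,0],[0.12,0.006,-0.001],1],[[0,0,0],[0.12,0.006,-0.001],1],[[0,0,0],[0.12,0.006,-0.001],1],[[0,0,0],[0.12,0.006,-0.001],1],[[0,0,0],[0.12,0.006,-0.001],1],[[0,0,0],[0.12,0.006,-0.001],1]]'
python3 -m inch '[[[0,0,0],[0,0,0],1],[[0,0,0],[0,0,0],1],[[0,0,0],[0,0,0],1]]'
python3 -c "
from h import *
plan(np.radians(105),[.4744,.205,.225])"
```

```text
tip@.133 [ 0.55160346 -0.24431596  0.133     ]
clock: 11.75
eef_pos: [0.4729, 0.1099, 0.2318]
tool_rot: [0.606, 0.795, -0.002, -0.003]
ft_force: [0.4, 0.2, -1.4]
grip_width: 0.0129
grasp_force: 59.1
clock: 12.0
eef_pos: [0.474, 0.1082, 0.2325]
tool_rot: [0.606, 0.796, -0.002, -0.002]
ft_force: [0.0, 0.2, -0.2]
grip_width: 0.0132
grasp_force: 59.2
turn [-0.00093 -0.00023  0.00116] deg 0.54 shift [0.3112 0.0847 0.0248] m 0.097 at [0.474  0.1082 0.2325]
```

```bash
python3 -m inch '[[[-0.0009,0,0.001],[0.104,0.03,0.01],1],[[0,0,0],[0.104,0.03,0.05],1],[[0,0,0],[0.103,0.028,0.06],1],[[0,0,0],[0,0,0.05],1],[[0,0,0],[0,0,0],1],[[0,0,0],[0,0,0],1],[[0,0,0],[0,0,0],1]]'
python3 -c "
from h import *
t=[]
for n,f in(('scene','s4'),('wrist','w7')):
    c=snap(n,f);u,v=proj(c,(.4744,.205,.07));print(f,u,v);u,v=int(u),int(v);i=cv2.copyMakeBorder(c['img'],60,60,60,60,0)
    k=2 if n=='scene' else 1; w,h=100//k,120//k
    t.append(cv2.resize(i[v+60-h//2:v+60+h//2,u+60-w//2:u+60+w//2],(400,480),interpolation=cv2.INTER_CUBIC))
cv2.imwrite('pics/ins.png',np.hstack(t)[:,:,::-1])
plan(np.radians(105),[.4744,.205,.13])
"
```

```text
clock: 12.58
eef_pos: [0.4766, 0.2039, 0.1834]
tool_rot: [0.61, 0.793, 0.001, 0.0]
ft_force: [0.9, -0.6, -0.5]
grip_width: 0.0129
grasp_force: 59.1
s4 338.6022681944414 223.535344233952
w7 251.72980119611333 186.48416894391104
turn [ 0.00071 -0.00027 -0.00036] deg 0.3 shift [ 0.0045 -0.0079  0.1806] m 0.0542 at [0.4771 0.2043 0.1842]
```

View pics/ins.png

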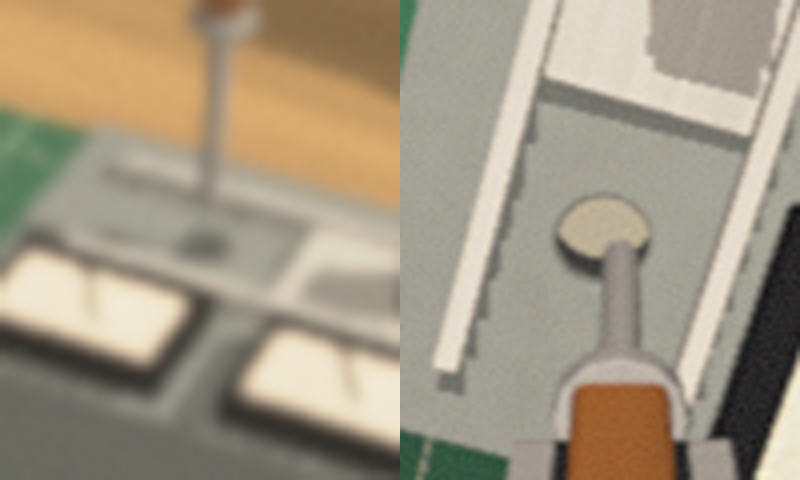

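In the scene view (left) the tip is at (338.9,217.6) and the hole at (338.6,223.4). In the wrist view (right) the tip is at (256.5,187.5) and the hole at (251.7,184.3). The tip is slightly right of the hole.

```bash
python3 -c "
from h import *
s,w=load('s4'),load('w7')
print('tip',tri((s,338.9,217.6),(w,256.5,187.5)),'hole',tri((s,338.6,223.4),(w,251.7,184.3)),atz(w,251.7,184.3,.07),atz(s,338.6,223.4,.07))"
```

```text
tip [0.47722283 0.20809132 0.08976873] hole [0.47399162 0.20581895 0.06988704] [0.47387743 0.20689715 0.07      ] [0.47384028 0.20478495 0.07      ]
```

```bash
python3 -m inch '[[[0.0007,0,0],[-0.004,-0.012,0],1],[[0,0,0],[0,0,0],1],[[0,0,0],[0,0,0.04],1],[[0,0,0],[0,0,0.045],1],[[0,0,0],[0,0,0.02],1],[[0,0,0],[0,0,0],1],[[0,0,0],[0,0,0],1]]'
python3 -c "
from h import *
plan(np.radians(105),[.4739,.203,.13])
c=snap('wrist','w8');u,v=251,186;cv2.imwrite('pics/w8c.png',cv2.resize(c['img'][130:240,200:310][:,:,::-1],None,fx=4,fy=4))"
```

```text
clock: 13.27
eef_pos: [0.4727, 0.2031, 0.1517]
tool_rot: [0.609, 0.793, -0.0, -0.001]
ft_force: [0.6, -0.4, -0.5]
grip_width: 0.0128
grasp_force: 59.1
turn [-3.7e-04 -2.4e-04 -2.0e-05] deg 0.16 shift [-0.0015  0.0037  0.0722] m 0.0217 at [0.4727 0.2031 0.1517]
```

View pics/w8c.png

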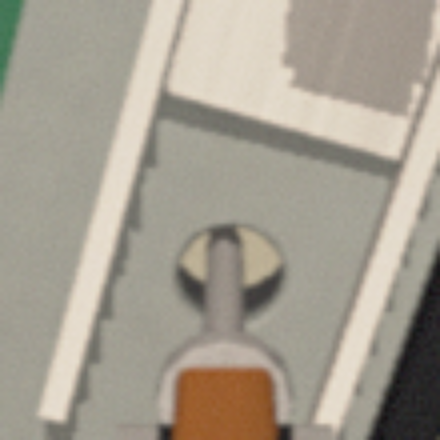

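The tip is inside the hole: rod at crop column 225, hole centre at 230, no contact force. Pressing down.

```bash
python3 -m inch '[[[0,0,0],[-0.002,0.003,0.02],1],[[0,0,0],[0,0,0.02],1],[[0,0,0],[0,0,0.015],1],[[0,0,0],[0,0,0],1],[[0,0,0],[0,0,0],1]]'
python3 -m inch '[[[0,0,0],[0,0,0.012],1],[[0,0,0],[0,0,0.01],1],[[0,0,0],[0,0,0],1],[[0,0,0],[0,0,0],1]]'
```

```text
clock: 13.73
eef_pos: [0.4741, 0.2031, 0.1351]
tool_rot: [0.609, 0.793, -0.0, -0.001]
ft_force: [0.7, -0.2, 1.7]
grip_width: 0.0133
grasp_force: 59.4
clock: 14.07
eef_pos: [0.4743, 0.2031, 0.1297]
tool_rot: [0.609, 0.793, 0.0, -0.001]
ft_force: [-2.3, -0.4, 8.8]
grip_width: 0.0132
grasp_force: 60.5
```

```bash
python3 -m inch '[[[0,0,0],[0,0,0.005],1],[[0,0,0],[0,0,0],1],[[0,0,0],[0,0,0],1],[[0,0,0],[0,0,0],1],[[0,0,0],[0,0,0],1],[[0,0,0],[0,0,0],1]]'
python3 -m inch '[[[0,0,0],[0,0,0],1],[[0,0,0],[0,0,0],1],[[0,0,0],[0,0,0],1],[[0,0,0],[0,0,0],1]]'
python3 -c "
from h import *
c=snap('wrist','w9');o=telemetry.get_obs();print(o['eef_pos'],o['ft_force'],o['joint_vel'].round(3));cv2.imwrite('pics/w9c.png',cv2.resize(c['img'][60:240,150:350][:,:,::-1],None,fx=3,fy=3))"
```

```text
clock: 14.57
eef_pos: [0.4745, 0.2032, 0.1294]
tool_rot: [0.609, 0.793, 0.001, -0.0]
ft_force: [-3.0, -1.4, 15.2]
grip_width: 0.013
grasp_force: 61.4
clock: 14.9
eef_pos: [0.4744, 0.2032, 0.1294]
tool_rot: [0.609, 0.793, 0.001, -0.0]
ft_force: [-2.3, -1.3, 14.8]
grip_width: 0.013
grasp_force: 61.4
[0.4744177  0.20317775 0.12939841] [-3.44309104 -1.19153745 15.03314354] [-0.    -0.001 -0.001  0.001  0.002  0.   ]
```

View pics/w9c.png

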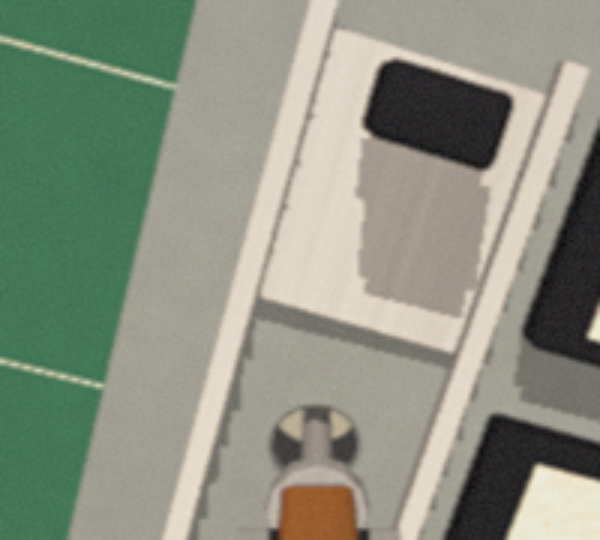

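The rod is centred in the hole at crop (315,440). The push meets a solid stop at 15 N with the tip at about z 0.031, against the 0.032 expected for the button fully down. The guard is still open, so I'm handing in.

```bash
python3 -c "
from workcell import workorder
print(workorder.job_done())"
```

```text
the job is handed in; nothing more can be done
None
```

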